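Clamp the re-glued breakfast board with the one-hand bar clamp

TASK

The small wooden breakfast board has come apart along its glue line: one half already lies in the open bar clamp, against the pad of the jaw beside the pistol grip. Set the loose half beside it between the jaws, straight edge to straight edge and ends flush, then squeeze and release the clamp's trigger until the far jaw has closed the joint and bears firmly on the board, without overtightening. Finish holding: the program ends with the fingers still squeezing trigger and grip together and the board firmly clamped.

Things in the scene. Friction and masses are not known exactly. Their poses are not given: they have to be found in the camera images.
- clamp: head of a one-hand ratchet bar clamp lying loose on its side, black plastic, 30 mm high; origin on the worktop under the bar's centre line. The steel bar (18 mm wide, its top 20 mm up) runs along y through the head; the jaws (27 mm high) reach to x = +106 mm; the pistol grip reaches to -x, towards the robot. The clamp may slide a little while it is pumped
- grip_back (a point): on the back face of the pistol grip, where a finger goes (55 mm from the clamp's origin along -x, 43 mm along -y, 15 mm up). The grip is 28 mm high, 18 mm thick along y; its back face is flat and parallel to x from x = -25 to -100 mm
- trigger_grip (a point): on the front face of the trigger, where the other finger goes, level with grip_back and 56 mm from it along +y at rest, about 34 mm when fully squeezed. The trigger is 10 mm thick and stands 3 to 27 mm above the worktop
- bar (a joint): how far the bar is drawn in, m: the opening between the free pads is 0.154 minus this. It starts between 0 and 0.018. Ratchet teeth 3 mm apart and a holding pawl let it move inwards only (also if the far jaw is pushed in by hand); when the trigger is let go it gives back up to 3 mm, which costs up to 10 N of clamping force
- trigger (a joint): angle of the trigger, rad: 0 sprung forward, 0.245 fully squeezed against its stop. Its spring takes 3 to 5 N at the finger. A full squeeze draws the bar in by about 9 mm; once the jaw meets the work, a squeeze of 25 N stalls part-way at about 30 N at the jaw, and full squeezes with a stronger grip add up to 30 N each. Let it fully forward before the next squeeze
- far_pad (a joint): how far the soft rubber pad of the far jaw is pressed in, m: 0 is free, then 0.001 for each 6 N of clamping force; the near pad is equally soft. Firm clamping is 10 to 65 N, so a reading of 0.002 to 0.0105; 75 N or more dents the wood
- far_pad_face (a point): middle of the face of the far jaw's pad (42 mm along the jaw, 22 mm high), 14 mm above the worktop, looking along the clamp's -y. The far jaw moves along the clamp's y as the bar is drawn in
- near_pad_face (a point): middle of the face of the near jaw's pad, same size, 14 mm above the worktop, 80 mm from the clamp's origin along +x and 22 mm along +y, looking along the clamp's +y
- half_near: the half board that lies in the clamp within 6 mm of the near pad: light wood, 120 mm (x) by 40 mm (y) by 18 mm thick, origin at the middle of its underside. Its straight joint edge is at +y; the corners at -y are rounded (12 mm) and a thin dark juice groove runs 10 mm inside the outer edges
- half_loose: the loose half board, mirror image of the other: 120 mm (x) by 40 mm (y) by 18 mm thick, origin at the middle of its underside, 60 to 100 g. Its straight joint edge is at -y, the rounded corners at +y. Fitted, its axes are parallel to the other half's and its origin lies 40 mm from the other's along +y
- half_near_joint_edge (a point): middle of the straight joint edge of the half in the clamp, at half its thickness (9 mm up)
- half_loose_joint_edge (a point): middle of the straight joint edge of the loose half, at half its thickness (9 mm up)
- near_pad: the near jaw's soft pad itself (origin at its foot, 12 mm behind near_pad_face)
- glue_bottle: bystander: white bottle of wood glue, 42 mm across, 106 mm high, origin under its middle; leave it alone
- mill: bystander: clear glass spice mill, 46 mm across, 128 mm high, origin under its middle; leave it alone
- spice_jar: bystander: glass spice jar, 36 mm across, 90 mm high, origin under its middle; leave it alone
There are look-alikes about, which are no part of the job. Leave any orange look-alike of the half_loose alone. What is shaped like the half_near but pink is not meant.

How it is judged:
By the outcome, as a careful person would: the job done as asked, in the order asked, and still so for the second after the job is handed in, while the arm keeps its last pose, push and grip.
It also fails if it takes over 61 s, if anything falls off the work surface, if the arm or the gripper's body presses on something with over 40 N, if the wrist force passes 120 N, or if a joint passes its speed limit or range.

ROBOT

A 7-joint arm with a two-finger parallel gripper is mounted at the origin on a cart in front of the work surface, level with it; the furniture and walls round the work are solid. World frame = base frame: x ahead of the robot, y to its left, z up, the work surface at z = 0. Lengths are in mm, angles in rad, forces in N, time in s.
With the tool pointing down it reaches from about 350 to 775 mm from the base axis. Payload 3.1 kg.
Tool frame: the origin (TCP) lies midway between the tips of the shut fingers; the grasp point (between the pads) lies 19 mm behind it; z points along the fingers, y is the line along which they close (so a half turn about z gives the same grasp; the last joint's range is limited). The gripper opens to 85 mm and grips with 20 to 120 N. Pads are 22 mm wide; open, the fingers measure 114 mm over their backs; the gripper's body (76 mm by 85 mm) begins 54 mm behind the grasp point. The pads swing forward as they close: fully open they stand 13 mm farther back than shut.
Start: joints at [-1.232, 0.311, 0.014, 1.512, -0.004, 1.319, -0.027], TCP at [204.389, 510.629, 231.304] pointing down, gripper open.
Joint ranges: [-2.7, 2.7], [-0.3, 1.91], [-1.27, 1.3], [0.12, 2.57], [-1.44, 4.58], [0.2, 2.03], [-3.05, 3.05]. Speed limits (rad/s): [2.79, 2.79, 3.14, 3.14, 3.14, 3.14, 3.14].

INTERFACE

Orientations are given as a unit quaternion [w, x, y, z].
In Python, from station import * gives the robot as it stands.
- The arm moves only by the shell command python3 -m handwheel 'ROWS' [FORCE]. ROWS is JSON, a list of rows, each an object with "slide": the shift along the world's x, y, z normalised to -1 to 1, where 1 is 0.03 m, a list of three; "delta_rot": the turn, a rotation vector about the world's x, y, z normalised to -1 to 1, where 1 is 5 degrees, a list of three; "grip": the opening, from 0 (shut) to 1 (fully open). A call has 1 to 8 rows; each row shifts and turns the commanded pose from where the row before left it; what a row does not reach is not made up. A row lasts 1/12 s, in which the tool goes at most 41.7 mm and 7.16 degrees, less where a joint would pass 70% of its speed; a pose out of reach is approached as far as the arm can. A call with a number of a shift or a turn outside -1 to 1 is refused whole. A call with a gripper value outside its range is refused whole. The fingers move at their own pace and stop on an object; FORCE is the grip in N (left out, the last holds). Time passes only in rows, so rows that do not move let the fingers close. It gives the time, the measured TCP pose, the force, the opening and the grip force at its end, in the units of the state.
- observe(): the state, without advancing time (a new reading comes with each control period).
- snapshot(name): name is "scene" or "top"; returns a dict with "pixels" (420x560x3 uint8, red, green, blue), "z_map" (420x560 float32, mm along the optical axis (not along the pixel's ray), 0 where there is no reading), "fx", "fy", "cx", "cy" (pixels), "xyz" and "orientation" of the camera in the world. Camera axes: x right, y down, z forward; pixel columns grow to the right and rows downward; lengths in mm; the calibration is good to about 2 mm. A picture is of the moment at which its call begins.
- job_done(): hands the job in; it is judged then, once.
The state is a dict: "time_s": time; "joint_pos": joint angles; "dq": joint speeds; "joint_efforts": joint torques, N m; "tcp_pos": TCP position; "eef_rot": TCP orientation; "wrist_force": force on the tool from outside, world axes, zero at the start; "ft_torque": the same for the moment, N m; "width": opening from 0.0 (shut) to 1.0 (fully open); "grasp_force": force on a finger pad.
Only numpy, scipy, OpenCV 4.12 (cv2) and the standard library are available. Lean on these libraries where they do the work, as an engineer would, in place of code of your own. Each camera call takes 0.05 s, during which the arm holds its last target. There are 200 camera calls.

## Working session

There is one attempt and no reset: what is moved stays moved. The work goes in short steps, Python scripts to look and compute and a shell command to move; the robot and the scene stay as the last step left them, time stands still between calls to the robot, and variables do not carry over. Pictures are saved under pics/ and viewed, at most 10 in all, crops included, and the job is handed in when it is done.

```bash
mkdir -p pics; cat > h.py <<'E'
from station import *
import numpy as np, cv2
from scipy.spatial.transform import Rotation as R
def snap(n,f):
    s=snapshot(n); cv2.imwrite('pics/'+f+'.png',s['pixels'][:,:,::-1]); np.savez('pics/'+f+'.npz',**s); return s
def rot(s):
    w,x,y,z=s['orientation']; return R.from_quat([x,y,z,w]).as_matrix()
def pt(s,u,v,z=None):
    "world point at pixel; with z: ray meets height z; else depth"
    d=np.array([(u-s['cx'])/s['fx'],(v-s['cy'])/s['fy'],1.]); p=np.array(s['xyz']).ravel()
    r=rot(s)@d
    k=s['z_map'][int(round(v)),int(round(u))] if z is None else (z-p[2])/r[2]
    return p+k*r
E
python3 - <<'E'
from h import *
for n in('top','scene'):
    s=snap(n,n+'1'); print(n,s['xyz'],s['orientation'],s['fx'],s['cx'],s['cy'])
print(observe())
E
```

```text
top [ 535.70750331  -15.59746826 1029.50008848] [ 0.02803317 -0.70520952  0.70781603 -0.02983528] 393.58361727828884 285.77756393754265 209.90910678197915
scene [ -29.24158169 -394.04205719  969.83404533] [-0.29201489  0.82524987 -0.45524927  0.16259782] 476.9497554632935 280.8268711679029 219.44940939870327
{'time_s': 0.1, 'joint_pos': array([-1.23173749,  0.31167737,  0.0139972 ,  1.51291067, -0.00440904,
        1.31920752, -0.02721341]), 'dq': array([ 0.00034994, -0.00127002,  0.00066241, -0.00359538, -0.0012324 ,
       -0.00030485,  0.00129506]), 'joint_efforts': array([ 6.89432709e-04, -3.80857015e+01,  1.46685457e-01, -2.31243020e+01,
        1.22542036e-02,  8.11957318e-03, -1.61208966e-06]), 'tcp_pos': array([204.1339812 , 510.00022193, 230.30669213]), 'eef_rot': array([-1.64362011e-04,  1.89203481e-01,  9.81937301e-01, -1.07351747e-03]), 'wrist_force': array([ 0.02445052,  0.35849719, -0.20248078]), 'ft_torque': array([0.0110413 , 0.02133002, 0.04712376]), 'grasp_force': 0.0, 'width': 1.0019242675171234}
```

View pics/top1.png

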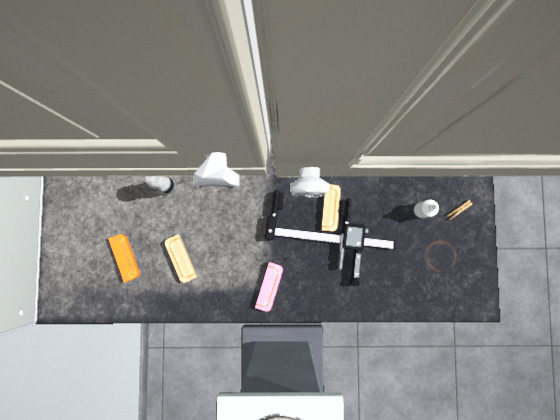

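View pics/scene1.png

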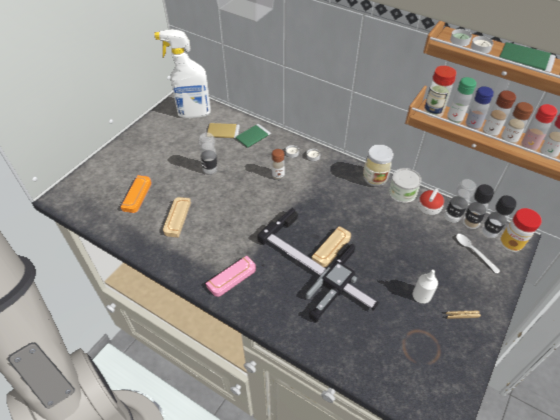

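The top view shows the light loose half at about (180,258), with the orange one at (124,258) and the pink one at (269,287). The half in the clamp is at about (332,208), the clamp head at (355,237) and the far jaw at (272,215). Next I'll enlarge both areas.

```bash
python3 - <<'E'
from h import *
a=cv2.imread('pics/top1.png')
c1=cv2.resize(a[180:290,260:400],None,fx=5.6,fy=5.4,interpolation=cv2.INTER_CUBIC)
cv2.imwrite('pics/c1.png',c1)
s=np.load('pics/top1.npz')
# depth-based: points with height in ranges
v,u=np.mgrid[0:420,0:560]; p=np.array(s['xyz']).ravel()
d=np.stack([(u-s['cx'])/s['fx'],(v-s['cy'])/s['fy'],np.ones(u.shape)],-1)@rot(s).T
P=p+d*s['z_map'][...,None]
hsv=cv2.cvtColor(a,cv2.COLOR_BGR2HSV)
def box(n,u0,u1,v0,v1):
    m=np.zeros(u.shape,bool); m[v0:v1,u0:u1]=1
    m&=(hsv[...,0]>8)&(hsv[...,0]<30)&(hsv[...,1]>60)&(hsv[...,2]>110)
    q=p+d*((18-p[2])/d[...,2])[...,None]
    r=cv2.minAreaRect(q[m][:,:2].astype(np.float32)); print(n,m.sum(),r,np.median(P[m][:,2]),q[m].mean(0), cv2.boxPoints(r).round(1).tolist())
box('loose',155,205,225,290); box('near',318,345,180,236)
for n,(x,y) in dict(worktop=(230,290),head=(355,237),grip=(357,270),bar=(300,236),farjaw=(276,205),nearjaw=(347,212)).items(): print(n,P[y,x].round(1))
print('obstacles z>60'); m=(P[...,2]>60)&(s['z_map']>0)
for x0 in range(350,700,50):
  for y0 in range(-350,350,50):
    k=m&(abs(P[...,0]-x0)<25)&(abs(P[...,1]-y0)<25)
    if k.sum()>3: print(x0,y0,P[k][:,2].min().round(),P[k][:,2].max().round())
E
```

```text
loose 473 ((495.3768310546875, 252.7327423095703), (121.53328704833984, 44.77473831176758), 24.068580627441406) 17.48555722529909 [493.30168026 252.30937262  18.        ] [[430.79998779296875, 248.39999389648438], [449.0, 207.5], [560.0, 257.1000061035156], [541.7000122070312, 298.0]]
near 354 ((624.9566040039062, -134.81582641601562), (42.33750534057617, 122.0617446899414), 84.40584564208984) 17.94219322780657 [ 619.99417649 -135.37833002   18.        ] [[562.2000122070312, -149.89999389648438], [683.5999755859375, -161.8000030517578], [687.7999877929688, -119.69999694824219], [566.2999877929688, -107.80000305175781]]
worktop [413.2 126.4  -0.7]
head [ 548.2 -193.2   31.7]
grip [ 465.3 -196.9   30.5]
bar [551.4 -54.5  18.9]
farjaw [630.8   6.7  25.3]
nearjaw [ 611.4 -173.5   34.9]
obstacles z>60
600 -350 61.0 106.0
600 -300 644.0 657.0
600 -250 644.0 717.0
600 -200 645.0 805.0
600 -150 647.0 878.0
600 -100 648.0 929.0
600 -50 645.0 932.0
600 0 641.0 930.0
600 50 646.0 930.0
600 100 641.0 909.0
600 150 642.0 839.0
600 200 644.0 762.0
600 250 645.0 697.0
650 -350 62.0 95.0
650 0 658.0 888.0
650 300 63.0 130.0
```

View pics/c1.png

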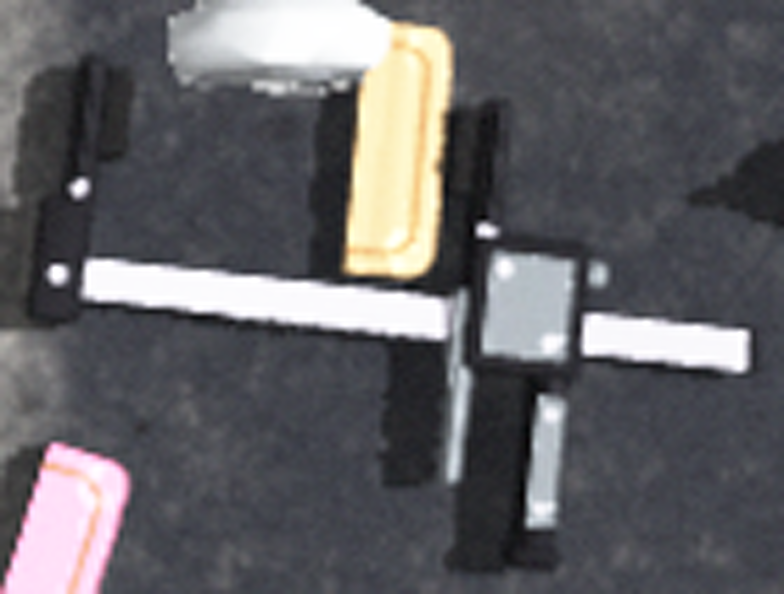

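The crop shows the near half with its joint edge from about (345,272) to (358,95) and the jaws and their dark pads to either side. The trigger is the light strip at x≈455, with the grip at (465-530, 380-560). I'll brighten it to locate the pads and trigger.

```bash
python3 - <<'E'
from h import *
a=cv2.imread('pics/top1.png')
c=cv2.resize(a[190:285,262:382],None,fx=6.6,fy=6.3,interpolation=cv2.INTER_CUBIC)
c=(255*(c/255.)**.4).astype(np.uint8)
for i in range(0,120,10): cv2.putText(c,str(262+i),(int(i*6.6),10),0,.35,(0,255,255),1); cv2.line(c,(int(i*6.6),12),(int(i*6.6),18),(0,255,255),1)
for i in range(0,95,10): cv2.putText(c,str(190+i),(0,int(i*6.3)+4),0,.35,(0,255,255),1)
cv2.imwrite('pics/c2.png',c)
s=np.load('pics/top1.npz')
def q(x,y,z): return pt(s,260+x/5.6,180+y/5.4,z)
A=q(85,278,20);B=q(748,352,20);d=A-B;d/=np.linalg.norm(d);print('bar',A,B,'yaw',np.degrees(np.arctan2(-d[0],d[1])))
for n,x,y,z in [('nearJ0',345,272,18),('nearJ1',358,97,18),('nearO0',434,255,18),('nearO1',452,60,18),('farpad',130,115,25),('nearpad',450,150,25)]: print(n,q(x,y,z))
v,u=np.mgrid[195:225,270:288]
E
```

```text
bar [563.17414297   9.03324622  20.        ] [ 527.05500676 -293.55044643   20.        ] yaw -6.807134711892258
nearJ0 [ 565.63508972 -110.15336336   18.        ]
nearJ1 [ 649.32889254 -117.09750807   18.        ]
nearO0 [ 573.5669352  -151.10000314   18.        ]
nearO1 [ 667.02320646 -160.78550676   18.        ]
farpad [640.30906681 -11.82429499  25.        ]
nearpad [ 623.09473481 -158.21095851   25.        ]
```

View pics/c2.png

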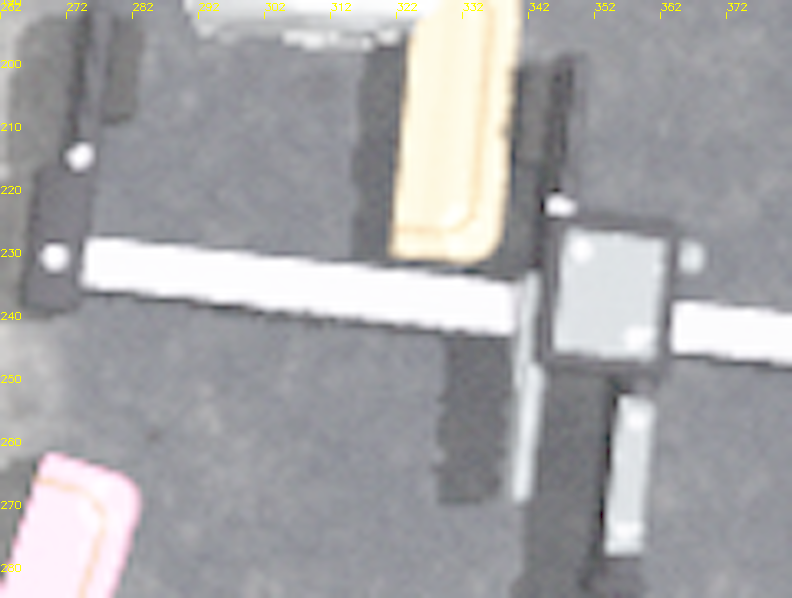

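The brightened crop shows the far pad at px (277-282, 195-210) and the near pad at px (340-345, 200-215). The trigger strip is at px (339-343, 233-269) and the grip at px (353-360, 252-278); the black areas to their left are shadows. Next I'll fit the positions from depth.

```bash
python3 - <<'E'
from h import *
s=np.load('pics/top1.npz')
v,u=np.mgrid[0:420,0:560]; p=s['xyz'].ravel()
d=np.stack([(u-s['cx'])/s['fx'],(v-s['cy'])/s['fy'],np.ones(u.shape)],-1)@rot(s).T
P=p+d*s['z_map'][...,None]
print('zmap around: rows every 3, heights (mm) u=334..364')
for r in (204,208,212,256,262,268,274): print(r,P[r,334:365,2].round().astype(int).tolist())
print('far');
for r in (198,203,208): print(r,P[r,264:290,2].round().astype(int).tolist())
y=np.radians(-6.8)
def dirs(a): return np.array([np.cos(a),np.sin(a)]),np.array([-np.sin(a),np.cos(a)])
ex,ey=dirs(y)
A=np.array([563.17,9.03])
# clamp coords relative to a bar point
for n,uu,vv,z in [('trigfront',340.2,260,27),('trigback',343.7,260,27),('gripfront',353.8,260,28),('gripback',360.2,260,28),('gripend',357,279,28),('nearpadface',340,207,25),('nearpadback',345.5,207,25),('farpadface',282.3,202,25),('farjawback',272,202,27),('headL',344.5,235,30),('headR',364,235,30)]:
    w=pt(s,uu,vv,z)[:2]; print(n,w.round(1),'clamp rel:',((w-A)@ex).round(1),((w-A)@ey).round(1))
E
```

```text
zmap around: rows every 3, heights (mm) u=334..364
204 [18, 19, 18, 19, 20, -3, 20, 24, 23, 28, 25, 24, 28, 26, 37, 26, 26, 2, -1, -2, 2, 0, 2, 2, 1, 2, 1, -1, -1, 0, 0]
208 [17, 17, 17, 19, 19, 6, 25, 26, 24, 23, 28, 24, 30, 24, 30, 27, 22, 1, 3, 1, -1, -4, 1, -1, 0, 0, 1, 2, 0, 0, 2]
212 [19, 16, 20, 20, -3, 14, 25, 24, 22, 29, 24, 24, 30, 35, 36, 28, 0, 1, 3, 0, 0, -1, 1, -2, -2, 0, -1, -4, -1, 1, -2]
256 [0, -1, -2, 4, 19, 23, 28, 29, 30, -1, 3, -3, 2, 1, 0, -3, 2, 2, 3, 15, 24, 30, 28, 30, 33, 33, 29, 1, -2, 0, 1]
262 [0, 0, -3, 7, 22, 28, 26, 28, -2, 1, -1, 1, 1, -1, 3, 1, -2, -1, 11, 20, 29, 30, 29, 29, 31, 31, -3, 2, -1, -1, 0]
268 [1, -2, -2, 2, 28, 27, 25, -2, -1, 4, 1, 1, -1, -1, -1, 0, 0, -1, 19, 25, 28, 30, 28, 32, 31, 24, 1, -1, 0, -1, 4]
274 [-1, 2, 0, 0, 2, -5, 1, -3, -3, -1, -1, -1, -2, -1, 1, 1, -2, 1030, 24, 30, 29, 31, 32, 30, 30, 3, -2, 0, -4, 2, 1]
far
198 [-1, 0, 0, -1, 1, 2, 2, 4, 0, 25, 28, 35, 28, 27, 22, 29, 23, 25, 26, 2, -2, 1, -3, -3, 2, 1]
203 [-3, 2, -1, -2, -1, 0, 1, -2, 1, 29, 27, 37, 25, 26, 25, 28, 23, 29, 26, 0, 2, -1, -1, 0, 1, 1]
208 [-1, 4, 1, -2, 1, -1, 1, 1, 28, 27, 32, 32, 25, 14, 19, 21, 22, 23, -2, -2, 0, 0, 3, 1, 0, -2]
trigfront [ 490.3 -155.5] clamp rel: -52.9 -172.0
trigback [ 490.3 -164.4] clamp rel: -51.9 -180.8
gripfront [ 490.2 -189.8] clamp rel: -48.9 -206.0
gripback [ 490.1 -206. ] clamp rel: -47.1 -222.1
gripend [ 442.7 -197. ] clamp rel: -95.3 -218.8
nearpadface [ 625.1 -157.3] clamp rel: 81.2 -157.9
nearpadback [ 625.  -171.4] clamp rel: 82.8 -171.9
farpadface [638.5  -9.5] clamp rel: 77.0 -9.5
farjawback [638.4  16.9] clamp rel: 73.8 16.7
headL [ 553.3 -167. ] clamp rel: 11.1 -175.9
headR [ 553.2 -216.4] clamp rel: 16.7 -225.1
```

```bash
python3 - <<'E'
from h import *
a=cv2.imread('pics/top1.png'); b=cv2.imread('pics/scene1.png')
c=np.hstack([cv2.resize(a[228:288,155:205],(400,480),interpolation=cv2.INTER_CUBIC),cv2.resize(b[190:240,155:200],(400,480),interpolation=cv2.INTER_CUBIC)])
cv2.imwrite('pics/c3.png',c)
E
```

```text
(no output)
```

View pics/c3.png

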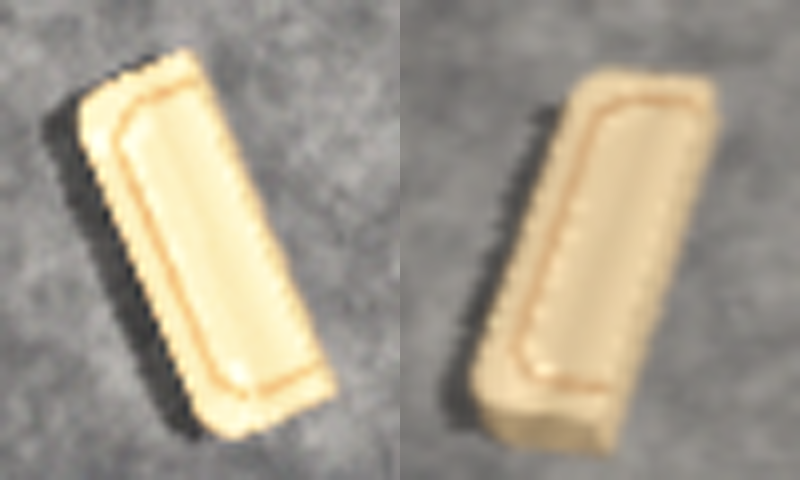

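The loose half has its rounded corners on the +y side (image left) and its joint edge on the right, so its yaw is about 24° and it needs a turn of about -29.7° to fit. I'm moving over it.

```bash
python3 -m handwheel '[{"slide":[0.97,-0.85,-0.5],"delta_rot":[0,0,1],"grip":1},{"slide":[0.97,-0.85,-0.5],"delta_rot":[0,0,1],"grip":1},{"slide":[0.97,-0.85,-0.5],"delta_rot":[0,0,1],"grip":1},{"slide":[0.97,-0.85,-0.5],"delta_rot":[0,0,1],"grip":1},{"slide":[0.97,-0.85,-0.5],"delta_rot":[0,0,1],"grip":1},{"slide":[0.97,-0.85,-0.5],"delta_rot":[0,0,1],"grip":1},{"slide":[0.97,-0.85,-0.5],"delta_rot":[0,0,1],"grip":1},{"slide":[0.97,-0.85,-0.5],"delta_rot":[0,0,1],"grip":1}]' 30
python3 -m handwheel '[{"slide":[0.97,-0.85,-0.5],"delta_rot":[0,0,1],"grip":0.8},{"slide":[0.97,-0.85,-0.5],"delta_rot":[0,0,0.2],"grip":0.8},{"slide":[0,0,0],"delta_rot":[0,0,0],"grip":0.8},{"slide":[0,0,0],"delta_rot":[0,0,0],"grip":0.8}]'
```

```text
time_s: 0.77
tcp_pos: [438.0, 305.0, 110.3]
eef_rot: [-0.0, -0.16, 0.987, -0.0]
wrist_force: [0.7, 0.4, -0.1]
width: 0.999
grasp_force: 0.0
time_s: 1.1
tcp_pos: [496.7, 251.2, 79.5]
eef_rot: [-0.001, -0.206, 0.979, -0.001]
wrist_force: [-1.1, 0.5, -0.3]
width: 0.799
grasp_force: 0.0
```

```bash
python3 -m handwheel '[{"slide":[-0.08,0.12,-0.8],"delta_rot":[0,0,0],"grip":0.8},{"slide":[0,0,-0.8],"delta_rot":[0,0,0],"grip":0.8},{"slide":[0,0,-0.8],"delta_rot":[0,0,0],"grip":0.8},{"slide":[0,0,0],"delta_rot":[0,0,0],"grip":0.8}]' 30
python3 -m handwheel '[{"slide":[0,0,0],"delta_rot":[0,0,0],"grip":0.2},{"slide":[0,0,0],"delta_rot":[0,0,0],"grip":0.2},{"slide":[0,0,0],"delta_rot":[0,0,0],"grip":0.2},{"slide":[0,0,0],"delta_rot":[0,0,0],"grip":0.2},{"slide":[0,0,0],"delta_rot":[0,0,0],"grip":0.2}]'
```

```text
time_s: 1.43
tcp_pos: [487.7, 259.0, 5.0]
eef_rot: [-0.005, -0.211, 0.978, -0.001]
wrist_force: [-0.5, -1.2, -0.2]
width: 0.801
grasp_force: 0.0
time_s: 1.85
tcp_pos: [494.3, 260.4, 11.2]
eef_rot: [0.002, -0.21, 0.978, 0.001]
wrist_force: [-0.6, -0.4, 4.7]
width: 0.457
grasp_force: 30.7
```

```bash
python3 -m handwheel '[{"slide":[0,0,0],"delta_rot":[0,0,0],"grip":0.2},{"slide":[0,0,0.5],"delta_rot":[0,0,0],"grip":0.2},{"slide":[0,0,0.8],"delta_rot":[0,0,0],"grip":0.2},{"slide":[0,0,0.8],"delta_rot":[0,0,0],"grip":0.2},{"slide":[0,0,0],"delta_rot":[0,0,0],"grip":0.2},{"slide":[0,0,0],"delta_rot":[0,0,0],"grip":0.2}]'; python3 - <<'E'
from h import *
for i in range(1):
    o=observe(); print(o['tcp_pos'],o['joint_pos'],o['dq'])
s=snap('top','top2'); print(observe()['tcp_pos'])
a=s['pixels'][:,:,::-1]
cv2.imwrite('pics/c4.png',np.hstack([cv2.resize(a[215:300,150:250],(500,425)),]))
E
```

```text
time_s: 2.35
tcp_pos: [494.3, 259.8, 74.0]
eef_rot: [0.002, -0.209, 0.978, 0.001]
wrist_force: [-0.3, 0.4, 0.0]
width: 0.45
grasp_force: 30.5
[494.25483736 259.81855931  73.96156785] [-0.55697806  0.4608634   0.05708724  1.7071712  -0.030808    0.97043695
  1.50421715] [-0.00178958  0.03646686 -0.00280722  0.04454453 -0.00083617  0.00348018
  0.00096802]
[492.94603997 259.1675864   72.48821707]
```

View pics/c4.png

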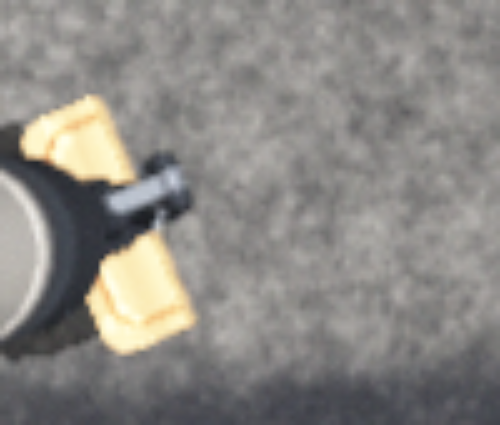

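Picture c4: the board is held level in the fingers, with its joint-edge corners at px (169.4,234) and (189.4,279).

```bash
python3 - <<'E'
from h import *
s=np.load('pics/top2.npz'); o=observe()
a=pt(s,169.6,234,80);b=pt(s,189.2,278.8,80); L=a-b; print(a,b,np.linalg.norm(L),np.degrees(np.arctan2(L[1],L[0])))
ang=np.arctan2(L[1],L[0]); ey=np.array([-np.sin(ang),np.cos(ang)]); c=(a+b)[:2]/2+20*ey; print('centre',c,'tcp',o['tcp_pos'], 'toolz',R.from_quat(np.roll(o['eef_rot'],-1)).as_matrix().round(3).tolist())
t=np.radians(24.1); d0=c-o['tcp_pos'][:2]; print('along,across',d0@[np.cos(t),np.sin(t)],d0@[-np.sin(t),np.cos(t)])
E
```

```text
[556.43283256 261.66454128  80.        ] [449.58232967 212.78465362  80.        ] 117.50009951858523 24.582224604685663
centre [494.68760728 255.41190169] tcp [492.94603997 259.1675864   72.48821707] toolz [[-0.912, -0.41, 0.0], [-0.41, 0.912, 0.0], [-0.0, 0.0, -1.0]]
along,across 0.056201703669420365 -4.139452347881448
```

```bash
python3 - <<'E'
from h import *
s=np.load('pics/scene1.npz')
for n,u,v,z in [('jar',278,178,0),('mill',209,172,0),('nearc',332,246,18),('loosec',177,216,18),('jartop',278,155,90),('nearJ0',314,252,18),('nearJ1',335,230,18)]: print(n,pt(s,u,v,z).round(1))
s=np.load('pics/top1.npz'); print(pt(s,310,185).round())
E
```

```text
jar [761.  109.8   0. ]
mill [675.9 288.5   0. ]
nearc [ 621.7 -135.9   18. ]
loosec [492.  248.1  18. ]
jartop [759.4 108.6  90. ]
nearJ0 [ 582.3 -107.4   18. ]
nearJ1 [ 669.6 -118.7   18. ]
[582. -36. 714.]
```

```bash
python3 -m handwheel '[{"slide":[0.4,-1,0],"delta_rot":[0,0,-0.6],"grip":0.2},{"slide":[0.4,-1,0],"delta_rot":[0,0,-0.6],"grip":0.2},{"slide":[0.4,-1,0],"delta_rot":[0,0,-0.6],"grip":0.2},{"slide":[0.4,-1,0],"delta_rot":[0,0,-0.6],"grip":0.2},{"slide":[0.4,-1,0],"delta_rot":[0,0,-0.6],"grip":0.2},{"slide":[0.4,-1,0],"delta_rot":[0,0,-0.6],"grip":0.2},{"slide":[0.4,-1,0],"delta_rot":[0,0,-0.6],"grip":0.2},{"slide":[0.4,-1,0],"delta_rot":[0,0,-0.6],"grip":0.2}]'
python3 -m handwheel '[{"slide":[0.5,-1,0],"delta_rot":[0,0,-0.6],"grip":0.2},{"slide":[0.5,-1,0],"delta_rot":[0,0,-0.6],"grip":0.2},{"slide":[0.3,-0.8,0],"delta_rot":[0,0,0],"grip":0.2},{"slide":[0,0,0],"delta_rot":[0,0,0],"grip":0.2},{"slide":[0,0,0],"delta_rot":[0,0,0],"grip":0.2},{"slide":[0,0,0],"delta_rot":[0,0,0],"grip":0.2}]'
python3 - <<'E'
from h import *
s=snap('top','top3'); o=observe(); M=R.from_quat(np.roll(o['eef_rot'],-1)).as_matrix(); print(o['tcp_pos'],'yaw y-axis',np.degrees(np.arctan2(M[1,1],M[0,1])),M[:,2])
cv2.imwrite('pics/c5.png',cv2.resize(s['pixels'][170:270,255:375,::-1],(720,600),interpolation=cv2.INTER_CUBIC))
E
```

```text
time_s: 3.07
tcp_pos: [587.8, 17.6, 70.4]
eef_rot: [-0.002, -0.0, 1.0, -0.0]
wrist_force: [-0.2, 0.2, 0.6]
width: 0.461
grasp_force: 30.5
time_s: 3.57
tcp_pos: [626.6, -63.7, 70.5]
eef_rot: [-0.002, 0.051, 0.999, 0.001]
wrist_force: [0.4, 0.0, -1.4]
width: 0.454
grasp_force: 30.5
[626.79679675 -62.59801791  70.83816852] yaw y-axis 84.29482450388184 [-0.00299519  0.00200087 -0.99999351]
```

View pics/c5.png

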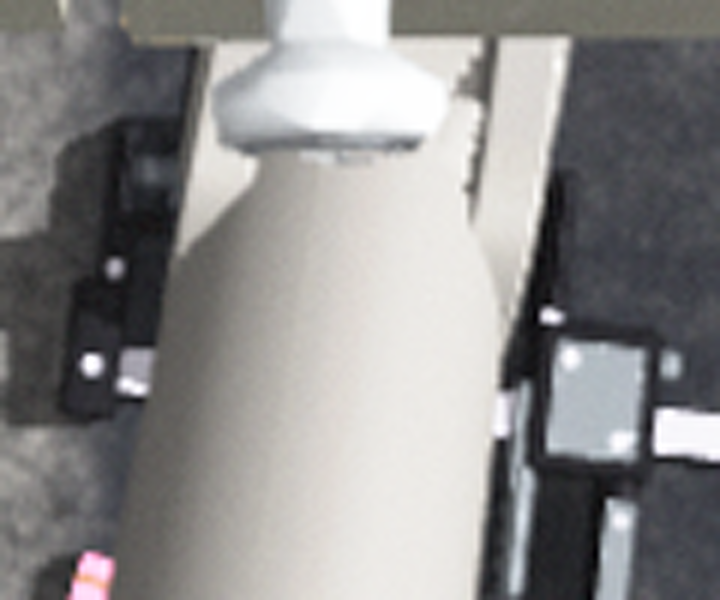

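Top view c5 is blocked by the arm, so I'm setting the board down here with about 25 mm of clearance to the other half.

```bash
python3 -m handwheel '[{"slide":[0.05,0,-0.8],"delta_rot":[0,0,0],"grip":0.2},{"slide":[0,0,-0.7],"delta_rot":[0,0,0],"grip":0.2},{"slide":[0,0,-0.4],"delta_rot":[0,0,0],"grip":0.2},{"slide":[0,0,0],"delta_rot":[0,0,0],"grip":0.2},{"slide":[0,0,0],"delta_rot":[0,0,0],"grip":0.2}]'
```

```text
time_s: 4.03
tcp_pos: [628.8, -63.3, 14.8]
eef_rot: [-0.001, 0.05, 0.999, 0.0]
wrist_force: [0.3, -0.5, -0.2]
width: 0.455
grasp_force: 31.8
```

```bash
python3 -m handwheel '[{"slide":[0,0,-0.1],"delta_rot":[0,0,0],"grip":0.2},{"slide":[0,0,0],"delta_rot":[0,0,0],"grip":0.2},{"slide":[0,0,0],"delta_rot":[0,0,0],"grip":0.57},{"slide":[0,0,0],"delta_rot":[0,0,0],"grip":0.57},{"slide":[0,0,0],"delta_rot":[0,0,0],"grip":0.57},{"slide":[0,0,0.8],"delta_rot":[0,0,0],"grip":0.57},{"slide":[0,0,1],"delta_rot":[0,0,0],"grip":0},{"slide":[0,0,1],"delta_rot":[0,0,0],"grip":0}]'
python3 -m handwheel '[{"slide":[-0.2,1,0],"delta_rot":[0,0,-1],"grip":0},{"slide":[-0.2,1,0],"delta_rot":[0,0,-1],"grip":0},{"slide":[-0.2,1,0],"delta_rot":[0,0,-1],"grip":0},{"slide":[-0.2,1,0],"delta_rot":[0,0,-1],"grip":0},{"slide":[-0.2,1,0],"delta_rot":[0,0,-1],"grip":0},{"slide":[-0.2,1,0],"delta_rot":[0,0,-1],"grip":0},{"slide":[0,0,0],"delta_rot":[0,0,-1],"grip":0},{"slide":[0,0,0],"delta_rot":[0,0,-1],"grip":0}]'
python3 - <<'E'
from h import *
s=snap('top','top4')
cv2.imwrite('pics/c6.png',cv2.resize(s['pixels'][175:275,255:375,::-1],(780,600),interpolation=cv2.INTER_CUBIC))
E
```

```text
time_s: 4.7
tcp_pos: [628.7, -64.8, 96.7]
eef_rot: [-0.001, 0.051, 0.999, -0.0]
wrist_force: [0.6, -0.1, 0.4]
width: 0.299
grasp_force: 0.0
time_s: 5.37
tcp_pos: [592.7, 119.8, 96.5]
eef_rot: [-0.001, 0.388, 0.922, 0.001]
wrist_force: [0.6, -0.7, -0.1]
width: -0.003
grasp_force: 0.0
```

View pics/c6.png

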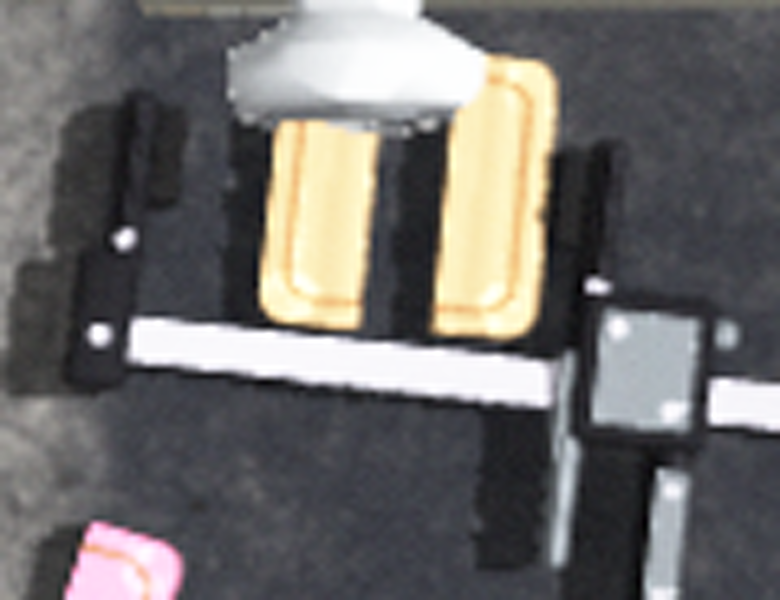

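The two halves lie parallel with a gap of about 70 crop px. The end corners are at (362,328) for the loose half and (432,332) for the near half, and the far pad face is at x≈185.

```bash
python3 - <<'E'
from h import *
s=np.load('pics/top4.npz'); a=s['pixels'][:,:,::-1]; q=lambda x,y,z=18: pt(s,255+x/6.5-.5,175+y/6-.5,z)[:2]
# line fits on wood mask edges
hsv=cv2.cvtColor(np.ascontiguousarray(a),cv2.COLOR_BGR2HSV); m=((hsv[...,0]>8)&(hsv[...,0]<30)&(hsv[...,1]>60)&(hsv[...,2]>110))
g=a[...,2].astype(float)-a[...,0]  # red-blue? 
def edge(rows,u0,u1,left):
    out=[]
    for r in rows:
        x=np.where(m[r,u0:u1])[0]+u0
        out.append(pt(s,(x.min()-.5 if left else x.max()+.5),r,18)[:2])
    out=np.array(out); k=np.polyfit(out[:,0],out[:,1],1); return k,out[:,1].mean()
rows=range(200,226)
for n,u0,u1,l in [('looseO',285,316,1),('looseJ',290,318,0),('nearJ',318,343,1),('nearO',318,345,0)]:
    k,_=edge(rows,u0,u1,l); print(n,'yaw',np.degrees(np.arctan(k[0])),'y at x=600',np.polyval(k,600))
def end(cols):
    out=np.array([pt(s,c,np.where(m[205:240,c])[0].max()+205+.5,18)[:2] for c in cols]); k=np.polyfit(out[:,1],out[:,0],1); return out[:,0].mean(),out[:,1].mean(),k
for n,c in [('loose',range(300,310)),('near',range(322,332))]: print(n,end(c))
print('farpad',q(185,150,25))
E
```

```text
looseO yaw -2.3877366641928 y at x=600 -43.16910591016308
looseJ yaw -5.683698128980249 y at x=600 -83.93859923860634
nearJ yaw -5.616599881387653 y at x=600 -111.72760483067063
nearO yaw -4.899381153331485 y at x=600 -153.44305845278757
loose (np.float64(568.5451700830911), np.float64(-66.23432379692558), array([1.00612401e-01, 5.75209164e+02]))
near (np.float64(564.7427262281201), np.float64(-122.711729580164), array([1.00548929e-01, 5.77081259e+02]))
farpad [644.94497944 -11.19076409]
```

The halves are parallel, both at -5.65°. The gap is 27.7 mm, and the loose half sits 1.9 mm too far towards -x. I'll push it home with the shut fingers turned 90°, moving by about (-0.8,-27.6).

```bash
python3 -m handwheel '[{"slide":[0.13,-0.49,0],"delta_rot":[0,0,-1],"grip":0},{"slide":[0.13,-0.49,0],"delta_rot":[0,0,-1],"grip":0},{"slide":[0.13,-0.49,0],"delta_rot":[0,0,-1],"grip":0},{"slide":[0.13,-0.49,0],"delta_rot":[0,0,-1],"grip":0},{"slide":[0.13,-0.49,0],"delta_rot":[0,0,-1],"grip":0},{"slide":[0.13,-0.49,0],"delta_rot":[0,0,-1],"grip":0},{"slide":[0.13,-0.49,0],"delta_rot":[0,0,-1],"grip":0},{"slide":[0.13,-0.49,0],"delta_rot":[0,0,-1],"grip":0}]'
python3 -m handwheel '[{"slide":[0.13,-0.49,0],"delta_rot":[0,0,-1],"grip":0},{"slide":[0.13,-0.49,0],"delta_rot":[0,0,-1],"grip":0},{"slide":[0,0,-0.7],"delta_rot":[0,0,0],"grip":0},{"slide":[0,0,-0.7],"delta_rot":[0,0,0],"grip":0},{"slide":[0,0,0],"delta_rot":[0,0,0],"grip":0},{"slide":[0,0,0],"delta_rot":[0,0,0],"grip":0}]'
python3 - <<'E'
from h import *
o=observe(); M=R.from_quat(np.roll(o['eef_rot'],-1)).as_matrix(); print(o['tcp_pos'],'yaw y-axis',np.degrees(np.arctan2(M[1,1],M[0,1])))
E
```

```text
time_s: 6.08
tcp_pos: [625.0, -3.7, 96.7]
eef_rot: [0.0, 0.682, 0.731, 0.0]
wrist_force: [1.0, 1.0, -0.2]
width: -0.003
grasp_force: 0.0
time_s: 6.58
tcp_pos: [631.4, -31.7, 53.4]
eef_rot: [-0.001, 0.742, 0.671, -0.001]
wrist_force: [0.3, -0.2, 0.2]
width: -0.001
grasp_force: 0.0
[631.35317377 -31.72199393  53.37772278] yaw y-axis -5.7774387560176965
```

```bash
python3 -m handwheel '[{"slide":[0.03,0.12,0],"delta_rot":[0,0,0],"grip":0},{"slide":[0,0,-0.8],"delta_rot":[0,0,0],"grip":0},{"slide":[0,0,-0.5],"delta_rot":[0,0,0],"grip":0},{"slide":[0,0,-0.3],"delta_rot":[0,0,0],"grip":0},{"slide":[0,0,0],"delta_rot":[0,0,0],"grip":0},{"slide":[0,0,0],"delta_rot":[0,0,0],"grip":0}]'
```

```text
time_s: 7.08
tcp_pos: [634.0, -28.1, 7.1]
eef_rot: [0.0, 0.742, 0.671, 0.0]
wrist_force: [0.1, 0.9, 0.4]
width: -0.002
grasp_force: 0.0
```

```bash
python3 -m handwheel '[{"slide":[0,-0.12,0],"delta_rot":[0,0,0],"grip":0},{"slide":[0,-0.12,0],"delta_rot":[0,0,0],"grip":0},{"slide":[0,-0.12,0],"delta_rot":[0,0,0],"grip":0},{"slide":[-0.01,-0.12,0],"delta_rot":[0,0,0],"grip":0},{"slide":[-0.01,-0.12,0],"delta_rot":[0,0,0],"grip":0},{"slide":[0,-0.12,0],"delta_rot":[0,0,0],"grip":0},{"slide":[0,-0.12,0],"delta_rot":[0,0,0],"grip":0},{"slide":[0,-0.12,0],"delta_rot":[0,0,0],"grip":0}]'
python3 -m handwheel '[{"slide":[0,0,0],"delta_rot":[0,0,0],"grip":0},{"slide":[0,-0.05,0],"delta_rot":[0,0,0],"grip":0},{"slide":[0,0,0],"delta_rot":[0,0,0],"grip":0}]'
python3 - <<'E'
from h import *
s=snap('top','top5'); s=snap('scene','sc5')
E
```

```text
time_s: 7.75
tcp_pos: [632.7, -57.3, 6.3]
eef_rot: [-0.0, 0.742, 0.67, 0.0]
wrist_force: [-1.2, 0.0, -0.1]
width: 0.001
grasp_force: 0.5
time_s: 8.0
tcp_pos: [632.5, -59.1, 6.1]
eef_rot: [0.0, 0.742, 0.67, -0.0]
wrist_force: [0.6, -0.3, -0.7]
width: 0.003
grasp_force: 0.0
```

```bash
python3 -m handwheel '[{"slide":[0,-0.05,0],"delta_rot":[0,0,0],"grip":0},{"slide":[0,0,0],"delta_rot":[0,0,0],"grip":0}]';python3 -m handwheel '[{"slide":[0,-0.04,0],"delta_rot":[0,0,0],"grip":0},{"slide":[0,0,0],"delta_rot":[0,0,0],"grip":0}]'
python3 - <<'E'
from h import *
s=snap('scene','sc6')
a=s['pixels'][:,:,::-1]
cv2.imwrite('pics/c7.png',cv2.resize(a[195:325,250:390],(700,600),interpolation=cv2.INTER_CUBIC))
E
```

```text
time_s: 8.27
tcp_pos: [632.7, -60.1, 6.2]
eef_rot: [0.0, 0.742, 0.67, -0.0]
wrist_force: [-0.6, 0.2, -0.1]
width: -0.003
grasp_force: 0.1
time_s: 8.43
tcp_pos: [632.7, -61.3, 6.3]
eef_rot: [0.0, 0.742, 0.67, -0.0]
wrist_force: [-0.9, 0.0, -0.1]
width: -0.001
grasp_force: 0.1
```

View pics/c7.png

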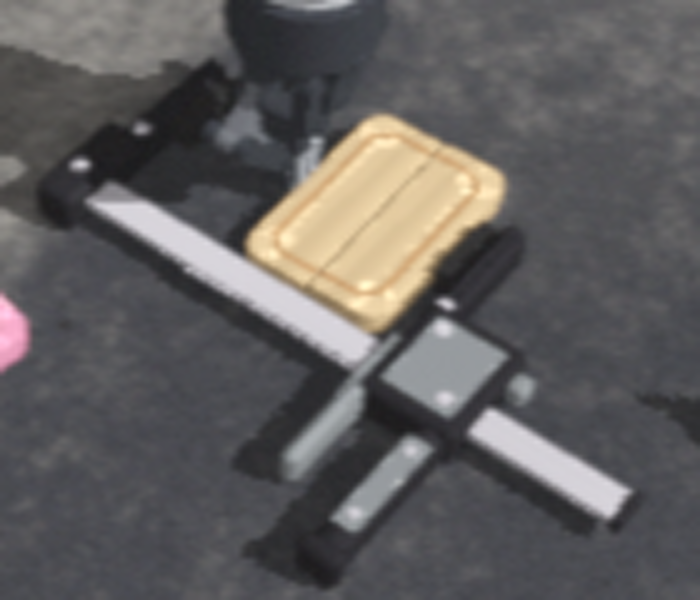

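Scene view c7 shows the halves edge to edge with the groove continuous, and the joint line running from (310,287) to (437,150). I'll give a small extra nudge, back off and measure flushness.

```bash
python3 -m handwheel '[{"slide":[0,-0.05,0],"delta_rot":[0,0,0],"grip":0},{"slide":[0,0,0],"delta_rot":[0,0,0],"grip":0},{"slide":[0,0,0],"delta_rot":[0,0,0],"grip":0}]'
python3 -m handwheel '[{"slide":[0,0.2,0],"delta_rot":[0,0,0],"grip":0},{"slide":[0,0.1,0.5],"delta_rot":[0,0,0],"grip":0},{"slide":[0,0,1],"delta_rot":[0,0,0],"grip":0},{"slide":[0,0,1],"delta_rot":[0,0,0],"grip":0.85},{"slide":[-1,-0.3,0],"delta_rot":[0,0,1],"grip":0.85},{"slide":[-1,-0.3,0],"delta_rot":[0,0,1],"grip":0.85},{"slide":[-1,-0.3,0],"delta_rot":[0,0,1],"grip":0.85},{"slide":[-1,-0.3,0],"delta_rot":[0,0,1],"grip":0.85}]'
python3 -m handwheel '[{"slide":[-0.8,-0.8,0],"delta_rot":[0,0,1],"grip":0.85},{"slide":[-0.8,-0.8,0],"delta_rot":[0,0,1],"grip":0.85},{"slide":[0,-0.8,0],"delta_rot":[0,0,1],"grip":0.85},{"slide":[0,-0.8,0],"delta_rot":[0,0,1],"grip":0.85},{"slide":[0,-0.3,0],"delta_rot":[0,0,1],"grip":0.85},{"slide":[0,0,0],"delta_rot":[0,0,1],"grip":0.85},{"slide":[0,0,0],"delta_rot":[0,0,1],"grip":0.85},{"slide":[0,0,0],"delta_rot":[0,0,1],"grip":0.85}]'
python3 - <<'E'
from h import *
s=snap('scene','sc7'); a=s['pixels'][:,:,::-1]
t=snap('top','top7'); b=t['pixels'][:,:,::-1]
cv2.imwrite('pics/c8.png',np.hstack([cv2.resize(a[205:285,290:370],(400,400),interpolation=cv2.INTER_CUBIC),cv2.resize(b[180:280,290:390],(400,400),interpolation=cv2.INTER_CUBIC)]))
E
```

```text
time_s: 8.73
tcp_pos: [632.8, -63.0, 6.3]
eef_rot: [0.0, 0.742, 0.67, -0.0]
wrist_force: [0.5, 0.2, 0.1]
width: 0.005
grasp_force: 0.0
time_s: 9.4
tcp_pos: [511.6, -89.6, 81.5]
eef_rot: [0.0, 0.612, 0.791, 0.0]
wrist_force: [-0.5, -0.9, -0.0]
width: 0.71
grasp_force: 0.0
time_s: 10.07
tcp_pos: [464.8, -194.8, 81.5]
eef_rot: [0.0, 0.306, 0.952, 0.0]
wrist_force: [-0.2, -0.0, -0.6]
width: 0.848
grasp_force: 0.0
```

View pics/c8.png

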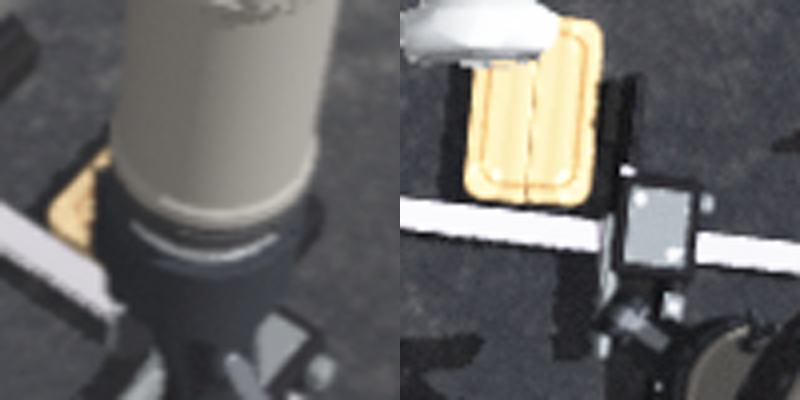

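c8 (top view, right half) shows the board closed, with the joint line at about (527,60)-(527,203). Now I'll check the end offset numerically.

```bash
cat > m.py <<'E'
from h import *
import sys
def run(f):
    s=np.load('pics/'+f+'.npz'); a=np.ascontiguousarray(s['pixels'][:,:,::-1])
    hsv=cv2.cvtColor(a,cv2.COLOR_BGR2HSV); m=((hsv[...,0]>8)&(hsv[...,0]<30)&(hsv[...,1]>60)&(hsv[...,2]>110))
    m[:, :290]=0; m[:,350:]=0; m[:180]=0; m[240:]=0
    rows=range(203,224); L=[];Rr=[]
    for r in rows:
        x=np.where(m[r])[0]; L.append(pt(s,x.min()-.5,r,18)[:2]); Rr.append(pt(s,x.max()+.5,r,18)[:2])
    for n,o in(('L',L),('R',Rr)):
        o=np.array(o); k=np.polyfit(o[:,0],o[:,1],1); print(n,'yaw',np.degrees(np.arctan(k[0])).round(2),'y@600',np.polyval(k,600).round(2))
    # subpixel end edge via red channel gradient per column
    res=[]
    for c in range(310,337):
        col=a[215:242,c,2].astype(float); bright=np.median(a[222:226,c,2].astype(float)); dark=60.
        i=np.where(col>(bright+dark)/2)[0]
        # last wood pixel before dark gap
        w=np.where(m[215:242,c])[0].max()+215
        w0,w1=float(a[w,c,0]),float(a[w+1,c,0]); res.append((c,pt(s,c,w+.5,18)[:2]))
    for n,lo,hi in(('loose',311,320),('near',324,333)):
        o=np.array([p for c,p in res if lo<=c<=hi]); k=0.0989; print(n,'end x-k*y',(o[:,0]-k*o[:,1]).round(1), (o[:,0]-k*o[:,1]).mean().round(2))
    # bar line by depth-free brightness left part & right end
    for u in (300,380):
        v=np.where(a[225:262,u].min(axis=1)>150)[0]+225; 
        if len(v): print('bar',u,pt(s,u,v.mean(),20)[:2].round(1))
run(sys.argv[1])
E
python3 m.py top1; python3 m.py top7
```

```text
L yaw -2.72 y@600 -112.96
R yaw -3.59 y@600 -153.57
L yaw -6.38 y@600 -70.54
R yaw -4.77 y@600 -153.6
loose end x-k*y [576.2 576.4 576.7 576.9 574.6 574.8 575.1 575.3 575.6 575.8] 575.73
near end x-k*y [576.8 577.  577.3 577.5 577.8 578.  575.7 575.9 576.2 576.4] 576.85
bar 300 [556.5 -54.5]
bar 380 [ 532.8 -259. ]Traceback (most recent call last):
  File "m.py", line 26, in <module>
    run(sys.argv[1])
    ~~~^^^^^^^^^^^^^
  File "m.py", line 18, in run
    w=np.where(m[215:242,c])[0].max()+215
      ~~~~~~~~~~~~~~~~~~~~~~~~~~~~~^^
    return umr_maximum(a, axis, None, out, keepdims, initial, where)
ValueError: zero-size array to reduction operation maximum which has no identity
```

The end offset is about 1 mm and the clamp has not moved. I'm going over the trigger and grip.

```bash
python3 -m handwheel '[{"slide":[0.1,0.1,0],"delta_rot":[0,0,1],"grip":0.87},{"slide":[0.1,0.1,0],"delta_rot":[0,0,1],"grip":0.87},{"slide":[0.1,0.1,0],"delta_rot":[0,0,1],"grip":0.87},{"slide":[0.1,0.1,0],"delta_rot":[0,0,1],"grip":0.87},{"slide":[0.1,0.1,0],"delta_rot":[0,0,1],"grip":0.87},{"slide":[0.2,0.14,0],"delta_rot":[0,0,0.8],"grip":0.87},{"slide":[0,0,0],"delta_rot":[0,0,0],"grip":0.87},{"slide":[0,0,0],"delta_rot":[0,0,0],"grip":0.87}]' 25
python3 - <<'E'
from h import *
s=snap('top','top8'); o=observe(); M=R.from_quat(np.roll(o['eef_rot'],-1)).as_matrix(); print(o['tcp_pos'],'yaw y-axis',np.degrees(np.arctan2(M[1,1],M[0,1])))
a=np.ascontiguousarray(s['pixels']).astype(float)
# sub-pixel end edge: per column fraction of wood (blue-vs-red saturation) below row 220
for c in range(309,335):
    w=np.clip((a[218:240,c,0]-a[218:240,c,2])/60,0,1); 
    v=218-.5+w.sum(); p=pt(s,c,v,18); print(c,round(p[0]-.0989*p[1],1),end=' ')
v,u=np.mgrid[0:420,0:560]
E
```

```text
time_s: 10.83
tcp_pos: [486.0, -175.1, 81.3]
eef_rot: [0.0, 0.061, 0.998, 0.0]
wrist_force: [-0.0, 0.2, 0.3]
width: 0.867
grasp_force: 0.0
[ 485.57584837 -175.51439147   81.26996299] yaw y-axis 83.04116415529207
309 580.3 310 579.1 311 579.9 312 579.8 313 582.8 314 581.8 315 576.4 316 574.9 317 575.1 318 576.2 319 579.2 320 580.9 321 577.9 322 577.2 323 578.7 324 579.5 325 578.8 326 577.1 327 577.1 328 577.7 329 581.6 330 588.2 331 587.8 332 581.8 333 580.3 334 583.5
```

```bash
python3 - <<'E'
from h import *
for f in('top7','top8','top5'):
    s=np.load('pics/'+f+'.npz'); a=s['pixels'].astype(float); out=[]
    for c in range(311,334):
        col=a[222:236,c,2]*0+a[222:236,c].mean(1); mn=col.argmin(); k=np.argmax(col[:mn+1]<(col[0]+col[mn])/2)
        t=(col[k-1]-(col[0]+col[mn])/2)/(col[k-1]-col[k]); p=pt(s,c,222+k-1+t,18); out.append((c,p[0]-.0989*p[1]))
    print(f,[(c,round(x,1)) for c,x in out])
E
```

```text
top7 [(311, np.float64(576.5)), (312, np.float64(576.7)), (313, np.float64(577.2)), (314, np.float64(577.5)), (315, np.float64(577.1)), (316, np.float64(576.6)), (317, np.float64(576.6)), (318, np.float64(575.9)), (319, np.float64(575.9)), (320, np.float64(576.2)), (321, np.float64(577.3)), (322, np.float64(578.0)), (323, np.float64(577.1)), (324, np.float64(577.1)), (325, np.float64(577.5)), (326, np.float64(577.8)), (327, np.float64(578.0)), (328, np.float64(578.3)), (329, np.float64(578.4)), (330, np.float64(578.0)), (331, np.float64(578.0)), (332, np.float64(577.6)), (333, np.float64(577.9))]
top8 [(311, np.float64(576.5)), (312, np.float64(576.7)), (313, np.float64(577.1)), (314, np.float64(577.5)), (315, np.float64(577.2)), (316, np.float64(576.8)), (317, np.float64(576.7)), (318, np.float64(575.9)), (319, np.float64(575.9)), (320, np.float64(576.2)), (321, np.float64(577.4)), (322, np.float64(578.0)), (323, np.float64(577.1)), (324, np.float64(577.1)), (325, np.float64(577.5)), (326, np.float64(577.8)), (327, np.float64(578.0)), (328, np.float64(578.2)), (329, np.float64(578.4)), (330, np.float64(578.0)), (331, np.float64(578.0)), (332, np.float64(577.7)), (333, np.float64(577.8))]
top5 [(311, np.float64(568.9)), (312, np.float64(575.5)), (313, np.float64(574.1)), (314, np.float64(578.7)), (315, np.float64(574.6)), (316, np.float64(573.1)), (317, np.float64(573.0)), (318, np.float64(576.1)), (319, np.float64(575.4)), (320, np.float64(579.5)), (321, np.float64(579.7)), (322, np.float64(577.0)), (323, np.float64(576.8)), (324, np.float64(577.1)), (325, np.float64(577.5)), (326, np.float64(577.8)), (327, np.float64(578.0)), (328, np.float64(578.2)), (329, np.float64(578.4)), (330, np.float64(578.0)), (331, np.float64(578.0)), (332, np.float64(577.8)), (333, np.float64(578.0))]
```

The ends are flush to about 1 mm, so I'm lowering onto the trigger.

```bash
python3 -m handwheel '[{"slide":[0,0,-0.8],"delta_rot":[0,0,0],"grip":0.87},{"slide":[0,0,-0.8],"delta_rot":[0,0,0],"grip":0.87},{"slide":[0,0,-0.6],"delta_rot":[0,0,0],"grip":0.87},{"slide":[0,0,-0.35],"delta_rot":[0,0,0],"grip":0.87},{"slide":[0,0,0],"delta_rot":[0,0,0],"grip":0.87},{"slide":[0,0,0],"delta_rot":[0,0,0],"grip":0.87}]' 25
python3 -m handwheel '[{"slide":[0,0,0],"delta_rot":[0,0,0],"grip":0.68},{"slide":[0,0,0],"delta_rot":[0,0,0],"grip":0.68},{"slide":[0,0,0],"delta_rot":[0,0,0],"grip":0.68}]' 25
```

```text
time_s: 11.38
tcp_pos: [485.5, -175.8, 4.8]
eef_rot: [-0.0, 0.06, 0.998, -0.0]
wrist_force: [-0.4, 1.0, 0.4]
width: 0.875
grasp_force: 0.0
time_s: 11.63
tcp_pos: [486.7, -177.4, 6.3]
eef_rot: [0.001, 0.06, 0.998, -0.001]
wrist_force: [-0.7, -3.4, 3.4]
width: 0.683
grasp_force: 1.5
```

```bash
python3 -m handwheel '[{"slide":[-0.01,-0.12,0],"delta_rot":[0,0,0],"grip":0.6},{"slide":[-0.01,-0.11,0],"delta_rot":[0,0,0],"grip":0.52},{"slide":[-0.01,-0.11,0],"delta_rot":[0,0,0],"grip":0.45},{"slide":[-0.01,-0.08,0],"delta_rot":[0,0,0],"grip":0.3},{"slide":[0,0,0],"delta_rot":[0,0,0],"grip":0.3},{"slide":[0,0,0],"delta_rot":[0,0,0],"grip":0.3}]' 25
python3 - <<'E'
from h import *
s=snap('top','top9')
E
python3 m.py top9 | grep bar
```

```text
time_s: 12.13
tcp_pos: [485.4, -188.8, 8.3]
eef_rot: [0.001, 0.06, 0.998, 0.0]
wrist_force: [-6.3, 1.2, 18.9]
width: 0.406
grasp_force: 25.4
bar 300 [557.8 -54.5]
bar 380 [ 499.7 -258.2]
```

It's a full squeeze (34.5 mm opening at 25 N). Next I'll track the far jaw by its bright screws and check for bar travel.

```bash
cat > j.py <<'E'
from h import *
import sys
def jaw(s,pr=True):
    a=s['pixels'].astype(float).min(2); m=np.zeros(a.shape,np.uint8); m[200:242,258:312]=(a[200:242,258:312]>120)
    n,l,st,c=cv2.connectedComponentsWithStats(m)
    r=[]
    for i in range(1,n):
        k=l==i; w=a*k; cc=((w*np.arange(560)).sum()/w.sum(),(w*np.arange(420)[:,None]).sum()/w.sum())
        if 2<=st[i,4]<40: r.append((*pt(s,*cc,27)[:2].round(1),st[i,4]))
    return r
def board(s):
    a=np.ascontiguousarray(s['pixels'][:,:,::-1]); h=cv2.cvtColor(a,cv2.COLOR_BGR2HSV); m=((h[...,0]>8)&(h[...,0]<30)&(h[...,1]>60)&(h[...,2]>110)); out=[]
    for r in range(206,222):
        x=np.where(m[r,288:352])[0]+288
        if len(x): L=pt(s,x.min()-.5,r,18);Q=pt(s,x.max()+.5,r,18); out.append((L[1]+.0989*(L[0]-625),Q[1]+.0989*(Q[0]-625)))
    return np.median(np.array(out),0).round(1)
if __name__=='__main__':
    for f in sys.argv[1:]:
        s=snapshot('top') if f=='now' else np.load('pics/'+f+'.npz')
        print(f,'jaw',jaw(s),'board edges@625',board(s))
E
python3 j.py top1 top8 top9 now
```

```text
top1 jaw [(np.float64(606.5), np.float64(11.9), np.int32(10)), (np.float64(601.3), np.float64(52.6), np.int32(2)), (np.float64(566.1), np.float64(22.6), np.int32(12)), (np.float64(539.0), np.float64(44.9), np.int32(3))] board edges@625 [-113.3 -155.8]
top8 jaw [(np.float64(606.5), np.float64(12.0), np.int32(10)), (np.float64(601.3), np.float64(52.6), np.int32(2)), (np.float64(566.1), np.float64(22.6), np.int32(12)), (np.float64(539.0), np.float64(44.9), np.int32(3))] board edges@625 [ -73.  -155.8]
top9 jaw [(np.float64(605.4), np.float64(1.3), np.int32(11)), (np.float64(564.6), np.float64(11.5), np.int32(11)), (np.float64(562.4), np.float64(51.4), np.int32(9)), (np.float64(547.9), np.float64(52.5), np.int32(2)), (np.float64(539.0), np.float64(47.4), np.int32(5))] board edges@625 [ -73.  -155.6]
now jaw [(np.float64(605.3), np.float64(1.1), np.int32(11)), (np.float64(564.7), np.float64(11.3), np.int32(12)), (np.float64(561.6), np.float64(51.5), np.int32(10)), (np.float64(547.9), np.float64(52.5), np.int32(2)), (np.float64(539.0), np.float64(46.1), np.int32(4))] board edges@625 [ -73.  -155.6]
```

One squeeze drew the jaw in by about 10.7 mm, leaving about 53 mm. I'm doing a pump cycle now: release with the tool moving back, then squeeze with it following.

```bash
python3 -m handwheel '[{"slide":[0.01,0.1,-0.03],"delta_rot":[0,0,0],"grip":0.5},{"slide":[0.01,0.1,0],"delta_rot":[0,0,0],"grip":0.6},{"slide":[0.01,0.1,0],"delta_rot":[0,0,0],"grip":0.72},{"slide":[0.01,0.1,0],"delta_rot":[0,0,0],"grip":0.72},{"slide":[0,0,0],"delta_rot":[0,0,0],"grip":0.72},{"slide":[0,0,0],"delta_rot":[0,0,0],"grip":0.72}]' 25
python3 -m handwheel '[{"slide":[-0.01,-0.11,0.03],"delta_rot":[0,0,0],"grip":0.6},{"slide":[-0.01,-0.1,0.03],"delta_rot":[0,0,0],"grip":0.52},{"slide":[-0.01,-0.1,0.03],"delta_rot":[0,0,0],"grip":0.45},{"slide":[-0.01,-0.09,0.03],"delta_rot":[0,0,0],"grip":0.3},{"slide":[0,0,0],"delta_rot":[0,0,0],"grip":0.3},{"slide":[0,0,0],"delta_rot":[0,0,0],"grip":0.3}]' 25
python3 j.py now
```

```text
time_s: 12.73
tcp_pos: [485.8, -175.9, 3.8]
eef_rot: [-0.0, 0.059, 0.998, 0.0]
wrist_force: [0.0, -0.3, 0.1]
width: 0.723
grasp_force: 0.0
time_s: 13.23
tcp_pos: [484.3, -189.1, 7.7]
eef_rot: [-0.0, 0.06, 0.998, -0.0]
wrist_force: [-2.6, -2.6, 5.3]
width: 0.402
grasp_force: 26.6
now jaw [(np.float64(605.0), np.float64(-8.1), np.int32(10)), (np.float64(573.2), np.float64(37.3), np.int32(2)), (np.float64(564.3), np.float64(2.1), np.int32(10)), (np.float64(560.5), np.float64(39.8), np.int32(2)), (np.float64(544.4), np.float64(45.9), np.int32(28))] board edges@625 [ -73. -156.]
```

```bash
python3 -m handwheel '[{"slide":[0.01,0.1,-0.06],"delta_rot":[0,0,0],"grip":0.5},{"slide":[0.01,0.1,-0.06],"delta_rot":[0,0,0],"grip":0.6},{"slide":[0.01,0.1,0],"delta_rot":[0,0,0],"grip":0.72},{"slide":[0.01,0.1,0],"delta_rot":[0,0,0],"grip":0.72},{"slide":[0,0,0],"delta_rot":[0,0,0],"grip":0.72},{"slide":[0,0,0],"delta_rot":[0,0,0],"grip":0.72}]' 25
python3 -m handwheel '[{"slide":[-0.01,-0.11,0.03],"delta_rot":[0,0,0],"grip":0.6},{"slide":[-0.01,-0.1,0.03],"delta_rot":[0,0,0],"grip":0.52},{"slide":[-0.01,-0.1,0.03],"delta_rot":[0,0,0],"grip":0.45},{"slide":[-0.01,-0.09,0.03],"delta_rot":[0,0,0],"grip":0.3},{"slide":[0,0,0],"delta_rot":[0,0,0],"grip":0.3},{"slide":[0,0,0],"delta_rot":[0,0,0],"grip":0.3}]' 25
python3 j.py now
python3 -m handwheel '[{"slide":[0.01,0.1,-0.06],"delta_rot":[0,0,0],"grip":0.5},{"slide":[0.01,0.1,-0.06],"delta_rot":[0,0,0],"grip":0.6},{"slide":[0.01,0.1,0],"delta_rot":[0,0,0],"grip":0.72},{"slide":[0.01,0.1,0],"delta_rot":[0,0,0],"grip":0.72},{"slide":[0,0,0],"delta_rot":[0,0,0],"grip":0.72},{"slide":[0,0,0],"delta_rot":[0,0,0],"grip":0.72}]' 25
python3 -m handwheel '[{"slide":[-0.01,-0.11,0.03],"delta_rot":[0,0,0],"grip":0.6},{"slide":[-0.01,-0.1,0.03],"delta_rot":[0,0,0],"grip":0.52},{"slide":[-0.01,-0.1,0.03],"delta_rot":[0,0,0],"grip":0.45},{"slide":[-0.01,-0.09,0.03],"delta_rot":[0,0,0],"grip":0.3},{"slide":[0,0,0],"delta_rot":[0,0,0],"grip":0.3},{"slide":[0,0,0],"delta_rot":[0,0,0],"grip":0.3}]' 25
python3 j.py now
```

```text
time_s: 13.78
tcp_pos: [486.0, -175.3, 3.6]
eef_rot: [-0.0, 0.059, 0.998, 0.0]
wrist_force: [-0.8, 0.1, 0.2]
width: 0.72
grasp_force: 0.0
time_s: 14.28
tcp_pos: [484.4, -188.6, 7.7]
eef_rot: [-0.0, 0.06, 0.998, -0.0]
wrist_force: [-1.5, -1.3, 4.0]
width: 0.4
grasp_force: 26.8
now jaw [(np.float64(605.1), np.float64(-16.9), np.int32(11)), (np.float64(565.9), np.float64(35.7), np.int32(20)), (np.float64(564.4), np.float64(-6.9), np.int32(13)), (np.float64(562.3), np.float64(50.5), np.int32(12)), (np.float64(543.9), np.float64(44.2), np.int32(35))] board edges@625 [ -73.  -155.8]
time_s: 14.83
tcp_pos: [486.1, -175.4, 3.7]
eef_rot: [0.0, 0.059, 0.998, 0.0]
wrist_force: [1.6, 0.3, 0.7]
width: 0.717
grasp_force: 0.0
time_s: 15.33
tcp_pos: [484.6, -188.8, 7.7]
eef_rot: [0.0, 0.06, 0.998, -0.0]
wrist_force: [-1.0, -1.9, 2.8]
width: 0.398
grasp_force: 26.7
now jaw [(np.float64(604.2), np.float64(-26.2), np.int32(11)), (np.float64(565.5), np.float64(35.9), np.int32(20)), (np.float64(561.8), np.float64(50.9), np.int32(12)), (np.float64(563.4), np.float64(-15.9), np.int32(13)), (np.float64(543.8), np.float64(44.3), np.int32(38))] board edges@625 [ -73. -156.]
```

About 26 mm is left, so I'll do two more identical cycles.

```bash
python3 -m handwheel '[{"slide":[0.01,0.1,-0.06],"delta_rot":[0,0,0],"grip":0.5},{"slide":[0.01,0.1,-0.06],"delta_rot":[0,0,0],"grip":0.6},{"slide":[0.01,0.1,0],"delta_rot":[0,0,0],"grip":0.72},{"slide":[0.01,0.1,0],"delta_rot":[0,0,0],"grip":0.72},{"slide":[0,0,0],"delta_rot":[0,0,0],"grip":0.72},{"slide":[0,0,0],"delta_rot":[0,0,0],"grip":0.72}]' 25
python3 -m handwheel '[{"slide":[-0.01,-0.11,0.03],"delta_rot":[0,0,0],"grip":0.6},{"slide":[-0.01,-0.1,0.03],"delta_rot":[0,0,0],"grip":0.52},{"slide":[-0.01,-0.1,0.03],"delta_rot":[0,0,0],"grip":0.45},{"slide":[-0.01,-0.09,0.03],"delta_rot":[0,0,0],"grip":0.3},{"slide":[0,0,0],"delta_rot":[0,0,0],"grip":0.3},{"slide":[0,0,0],"delta_rot":[0,0,0],"grip":0.3}]' 25
python3 j.py now
python3 -m handwheel '[{"slide":[0.01,0.1,-0.06],"delta_rot":[0,0,0],"grip":0.5},{"slide":[0.01,0.1,-0.06],"delta_rot":[0,0,0],"grip":0.6},{"slide":[0.01,0.1,0],"delta_rot":[0,0,0],"grip":0.72},{"slide":[0.01,0.1,0],"delta_rot":[0,0,0],"grip":0.72},{"slide":[0,0,0],"delta_rot":[0,0,0],"grip":0.72},{"slide":[0,0,0],"delta_rot":[0,0,0],"grip":0.72}]' 25
python3 -m handwheel '[{"slide":[-0.01,-0.11,0.03],"delta_rot":[0,0,0],"grip":0.6},{"slide":[-0.01,-0.1,0.03],"delta_rot":[0,0,0],"grip":0.52},{"slide":[-0.01,-0.1,0.03],"delta_rot":[0,0,0],"grip":0.45},{"slide":[-0.01,-0.09,0.03],"delta_rot":[0,0,0],"grip":0.3},{"slide":[0,0,0],"delta_rot":[0,0,0],"grip":0.3},{"slide":[0,0,0],"delta_rot":[0,0,0],"grip":0.3}]' 25
python3 j.py now
```

```text
time_s: 15.88
tcp_pos: [485.9, -175.5, 3.7]
eef_rot: [-0.0, 0.059, 0.998, 0.0]
wrist_force: [0.1, -1.1, 0.5]
width: 0.716
grasp_force: 0.0
time_s: 16.38
tcp_pos: [484.4, -188.8, 7.7]
eef_rot: [-0.0, 0.06, 0.998, -0.0]
wrist_force: [-1.6, -2.2, 5.0]
width: 0.402
grasp_force: 27.0
now jaw [(np.float64(603.4), np.float64(-35.3), np.int32(12)), (np.float64(565.6), np.float64(36.1), np.int32(22)), (np.float64(562.5), np.float64(-25.2), np.int32(13)), (np.float64(544.0), np.float64(44.7), np.int32(35))] board edges@625 [ -73. -156.]
time_s: 16.93
tcp_pos: [486.1, -175.4, 3.7]
eef_rot: [0.0, 0.059, 0.998, 0.0]
wrist_force: [-0.2, 0.4, -0.4]
width: 0.72
grasp_force: 0.0
time_s: 17.43
tcp_pos: [484.5, -188.8, 7.7]
eef_rot: [0.0, 0.06, 0.998, -0.0]
wrist_force: [-1.2, -1.0, 3.5]
width: 0.403
grasp_force: 26.9
now jaw [(np.float64(602.3), np.float64(-44.3), np.int32(9)), (np.float64(565.5), np.float64(35.7), np.int32(19)), (np.float64(562.6), np.float64(50.3), np.int32(13)), (np.float64(561.9), np.float64(-34.2), np.int32(11)), (np.float64(544.2), np.float64(44.3), np.int32(38))] board edges@625 [ -73. -156.]
```

About 7 mm is left. I'll do the next cycle with the squeeze in smaller steps so it can stall partway.

```bash
python3 -m handwheel '[{"slide":[0.01,0.1,-0.06],"delta_rot":[0,0,0],"grip":0.5},{"slide":[0.01,0.1,-0.06],"delta_rot":[0,0,0],"grip":0.6},{"slide":[0.01,0.1,0],"delta_rot":[0,0,0],"grip":0.72},{"slide":[0.01,0.1,0],"delta_rot":[0,0,0],"grip":0.72},{"slide":[0,0,0],"delta_rot":[0,0,0],"grip":0.72},{"slide":[0,0,0],"delta_rot":[0,0,0],"grip":0.72}]' 25
python3 -m handwheel '[{"slide":[-0.01,-0.11,0.03],"delta_rot":[0,0,0],"grip":0.6},{"slide":[-0.01,-0.1,0.03],"delta_rot":[0,0,0],"grip":0.52},{"slide":[0,0,0],"delta_rot":[0,0,0],"grip":0.52}]' 25
python3 -m handwheel '[{"slide":[-0.01,-0.1,0.03],"delta_rot":[0,0,0],"grip":0.45},{"slide":[0,0,0],"delta_rot":[0,0,0],"grip":0.45}]' 25
python3 -m handwheel '[{"slide":[-0.01,-0.05,0.03],"delta_rot":[0,0,0],"grip":0.3},{"slide":[0,0,0],"delta_rot":[0,0,0],"grip":0.3},{"slide":[0,0,0],"delta_rot":[0,0,0],"grip":0.3}]' 25
python3 j.py now
```

```text
time_s: 17.98
tcp_pos: [486.0, -175.4, 3.7]
eef_rot: [0.0, 0.059, 0.998, 0.0]
wrist_force: [0.4, 0.4, 0.2]
width: 0.716
grasp_force: 0.0
time_s: 18.23
tcp_pos: [484.9, -183.4, 6.3]
eef_rot: [-0.0, 0.06, 0.998, -0.0]
wrist_force: [-2.6, -1.2, 6.1]
width: 0.52
grasp_force: 9.1
time_s: 18.4
tcp_pos: [484.7, -186.4, 7.1]
eef_rot: [0.0, 0.06, 0.998, -0.0]
wrist_force: [-2.5, -1.8, 6.1]
width: 0.456
grasp_force: 9.9
time_s: 18.65
tcp_pos: [484.6, -188.3, 7.7]
eef_rot: [0.0, 0.06, 0.998, -0.001]
wrist_force: [-2.7, -4.0, 4.0]
width: 0.401
grasp_force: 26.9
now jaw [(np.float64(602.4), np.float64(-53.6), np.int32(11)), (np.float64(565.2), np.float64(36.0), np.int32(20)), (np.float64(561.9), np.float64(50.6), np.int32(13)), (np.float64(561.7), np.float64(-43.1), np.int32(11)), (np.float64(544.0), np.float64(43.9), np.int32(34))] board edges@625 [ -74.9 -157.3]
```

Contact is made: the board edges moved by 1.3–1.9 mm. The next squeeze should stall, so I'll step it.

```bash
python3 -m handwheel '[{"slide":[0.01,0.1,-0.06],"delta_rot":[0,0,0],"grip":0.5},{"slide":[0.01,0.1,-0.06],"delta_rot":[0,0,0],"grip":0.6},{"slide":[0.01,0.1,0],"delta_rot":[0,0,0],"grip":0.72},{"slide":[0.01,0.09,0],"delta_rot":[0,0,0],"grip":0.72},{"slide":[0,0,0],"delta_rot":[0,0,0],"grip":0.72},{"slide":[0,0,0],"delta_rot":[0,0,0],"grip":0.72}]' 25
python3 -m handwheel '[{"slide":[-0.01,-0.11,0.03],"delta_rot":[0,0,0],"grip":0.6},{"slide":[0,-0.03,0],"delta_rot":[0,0,0],"grip":0.57},{"slide":[0,0,0],"delta_rot":[0,0,0],"grip":0.57}]' 25
python3 -m handwheel '[{"slide":[-0.01,-0.07,0.03],"delta_rot":[0,0,0],"grip":0.52},{"slide":[0,0,0],"delta_rot":[0,0,0],"grip":0.52}]' 25
python3 j.py now
```

```text
time_s: 19.2
tcp_pos: [485.7, -174.2, 3.4]
eef_rot: [-0.0, 0.059, 0.998, 0.0]
wrist_force: [-0.7, -0.9, -0.8]
width: 0.72
grasp_force: 0.4
time_s: 19.45
tcp_pos: [484.9, -180.2, 5.5]
eef_rot: [-0.0, 0.059, 0.998, -0.0]
wrist_force: [-1.8, -2.4, 6.4]
width: 0.579
grasp_force: 9.8
time_s: 19.62
tcp_pos: [484.7, -182.0, 6.2]
eef_rot: [-0.0, 0.06, 0.998, 0.0]
wrist_force: [-3.4, -1.9, 6.0]
width: 0.524
grasp_force: 10.0
now jaw [(np.float64(603.6), np.float64(-57.4), np.int32(13)), (np.float64(565.8), np.float64(35.8), np.int32(19)), (np.float64(563.0), np.float64(-46.3), np.int32(13)), (np.float64(544.0), np.float64(44.2), np.int32(35))] board edges@625 [ -77.7 -159.7]
```

```bash
python3 -m handwheel '[{"slide":[-0.01,-0.05,0.03],"delta_rot":[0,0,0],"grip":0.48},{"slide":[0,0,0],"delta_rot":[0,0,0],"grip":0.48}]' 25
python3 -m handwheel '[{"slide":[0,-0.05,0.02],"delta_rot":[0,0,0],"grip":0.44},{"slide":[0,0,0],"delta_rot":[0,0,0],"grip":0.44}]' 25
python3 j.py now
```

```text
time_s: 19.83
tcp_pos: [484.6, -183.5, 6.7]
eef_rot: [-0.0, 0.06, 0.998, -0.0]
wrist_force: [-2.5, -2.0, 3.8]
width: 0.48
grasp_force: 10.7
time_s: 20.0
tcp_pos: [484.5, -184.9, 7.1]
eef_rot: [-0.0, 0.06, 0.998, -0.0]
wrist_force: [-2.2, -2.6, 2.1]
width: 0.446
grasp_force: 15.4
now jaw [(np.float64(603.3), np.float64(-60.1), np.int32(12)), (np.float64(565.1), np.float64(36.5), np.int32(21)), (np.float64(562.3), np.float64(50.5), np.int32(12)), (np.float64(562.9), np.float64(-49.1), np.int32(12)), (np.float64(543.7), np.float64(44.5), np.int32(35))] board edges@625 [ -79.2 -161.2]
```

Resistance is rising (15 N), so I'm squeezing on to the full 25 N.

```bash
python3 -m handwheel '[{"slide":[0,-0.03,0.02],"delta_rot":[0,0,0],"grip":0.41},{"slide":[0,0,0],"delta_rot":[0,0,0],"grip":0.41}]' 25
python3 -m handwheel '[{"slide":[0,-0.01,0],"delta_rot":[0,0,0],"grip":0.3},{"slide":[0,0,0],"delta_rot":[0,0,0],"grip":0.3},{"slide":[0,0,0],"delta_rot":[0,0,0],"grip":0.3},{"slide":[0,0,0],"delta_rot":[0,0,0],"grip":0.3}]' 25
python3 j.py now
```

```text
time_s: 20.22
tcp_pos: [484.6, -185.8, 7.5]
eef_rot: [-0.0, 0.06, 0.998, -0.0]
wrist_force: [-1.8, -3.1, 0.3]
width: 0.413
grasp_force: 16.4
time_s: 20.55
tcp_pos: [484.6, -186.1, 7.6]
eef_rot: [-0.0, 0.06, 0.998, -0.0]
wrist_force: [-1.8, -4.8, -0.6]
width: 0.407
grasp_force: 24.5
now jaw [(np.float64(603.3), np.float64(-60.9), np.int32(12)), (np.float64(564.9), np.float64(36.4), np.int32(20)), (np.float64(561.7), np.float64(51.2), np.int32(11)), (np.float64(562.7), np.float64(-49.8), np.int32(14)), (np.float64(544.0), np.float64(44.2), np.int32(35))] board edges@625 [ -79.5 -161.2]
```

The trigger is nearly at its stop with the clamp only lightly loaded. One more squeeze should stall partway at about 30 N.

```bash
python3 -m handwheel '[{"slide":[0.01,0.1,-0.06],"delta_rot":[0,0,0],"grip":0.5},{"slide":[0.01,0.1,-0.06],"delta_rot":[0,0,0],"grip":0.6},{"slide":[0.01,0.1,-0.01],"delta_rot":[0,0,0],"grip":0.72},{"slide":[0.01,0.07,0],"delta_rot":[0,0,0],"grip":0.72},{"slide":[0,0,0],"delta_rot":[0,0,0],"grip":0.72},{"slide":[0,0,0],"delta_rot":[0,0,0],"grip":0.72}]' 25
python3 -m handwheel '[{"slide":[-0.01,-0.1,0.03],"delta_rot":[0,0,0],"grip":0.61},{"slide":[0,-0.03,0],"delta_rot":[0,0,0],"grip":0.59},{"slide":[0,0,0],"delta_rot":[0,0,0],"grip":0.59}]' 25
python3 -m handwheel '[{"slide":[0,-0.04,0.02],"delta_rot":[0,0,0],"grip":0.56},{"slide":[0,0,0],"delta_rot":[0,0,0],"grip":0.56}]' 25
python3 -m handwheel '[{"slide":[0,-0.04,0.02],"delta_rot":[0,0,0],"grip":0.53},{"slide":[0,0,0],"delta_rot":[0,0,0],"grip":0.53}]' 25
python3 j.py now
```

```text
time_s: 21.1
tcp_pos: [486.9, -173.3, 3.9]
eef_rot: [0.0, 0.059, 0.998, 0.001]
wrist_force: [0.4, 0.2, 0.6]
width: 0.719
grasp_force: 0.0
time_s: 21.35
tcp_pos: [486.2, -178.3, 5.7]
eef_rot: [0.0, 0.059, 0.998, 0.0]
wrist_force: [-2.3, 0.2, 5.9]
width: 0.595
grasp_force: 15.3
time_s: 21.52
tcp_pos: [486.0, -179.3, 6.1]
eef_rot: [0.0, 0.059, 0.998, 0.0]
wrist_force: [-2.5, 1.2, 6.1]
width: 0.565
grasp_force: 17.6
time_s: 21.68
tcp_pos: [485.9, -180.4, 6.6]
eef_rot: [-0.0, 0.059, 0.998, 0.0]
wrist_force: [-2.6, 0.6, 7.1]
width: 0.533
grasp_force: 18.9
now jaw [(np.float64(604.1), np.float64(-64.5), np.int32(11)), (np.float64(565.2), np.float64(36.4), np.int32(20)), (np.float64(563.2), np.float64(-53.2), np.int32(13)), (np.float64(544.0), np.float64(44.2), np.int32(35))] board edges@625 [ -81.2 -163.1]
```

The load is climbing steadily, so I'm letting it stall at 25 N.

```bash
python3 -m handwheel '[{"slide":[0,-0.04,0.02],"delta_rot":[0,0,0],"grip":0.5},{"slide":[0,0,0],"delta_rot":[0,0,0],"grip":0.5}]' 25
python3 -m handwheel '[{"slide":[0,-0.04,0.02],"delta_rot":[0,0,0],"grip":0.47},{"slide":[0,0,0],"delta_rot":[0,0,0],"grip":0.47}]' 25
python3 -m handwheel '[{"slide":[0,-0.02,0],"delta_rot":[0,0,0],"grip":0.3},{"slide":[0,0,0],"delta_rot":[0,0,0],"grip":0.3},{"slide":[0,0,0],"delta_rot":[0,0,0],"grip":0.3},{"slide":[0,0,0],"delta_rot":[0,0,0],"grip":0.3}]' 25
python3 j.py now
```

```text
time_s: 21.9
tcp_pos: [485.7, -181.5, 6.9]
eef_rot: [-0.0, 0.059, 0.998, 0.0]
wrist_force: [-1.9, 1.0, 6.0]
width: 0.507
grasp_force: 21.5
time_s: 22.07
tcp_pos: [485.7, -182.6, 7.3]
eef_rot: [-0.0, 0.06, 0.998, 0.001]
wrist_force: [-1.5, 1.2, 5.8]
width: 0.475
grasp_force: 15.5
time_s: 22.4
tcp_pos: [485.5, -184.4, 7.8]
eef_rot: [-0.0, 0.06, 0.998, -0.0]
wrist_force: [-3.1, -0.1, 8.1]
width: 0.427
grasp_force: 23.7
now jaw [(np.float64(592.0), np.float64(-81.2), np.int32(36)), (np.float64(604.1), np.float64(-66.1), np.int32(14)), (np.float64(565.3), np.float64(35.9), np.int32(18)), (np.float64(563.7), np.float64(-54.5), np.int32(11))] board edges@625 [ -82.2 -163.7]
```

```bash
python3 -m handwheel '[{"slide":[0,0,0],"delta_rot":[0,0,0],"grip":0.3},{"slide":[0,0,0],"delta_rot":[0,0,0],"grip":0.3},{"slide":[0,0,0],"delta_rot":[0,0,0],"grip":0.3},{"slide":[0,0,0],"delta_rot":[0,0,0],"grip":0.3},{"slide":[0,0,0],"delta_rot":[0,0,0],"grip":0.3},{"slide":[0,0,0],"delta_rot":[0,0,0],"grip":0.3}]' 25
python3 - <<'E'
from h import *
from j import jaw,board
s=snap('top','top12'); print(jaw(s),board(s))
a=s['pixels'].astype(float); out=[]
for c in range(313,340):
    col=a[221:238,c].mean(1); mn=col.argmin(); k=np.argmax(col[:mn+1]<(col[0]+col[mn])/2)
    t=(col[k-1]-(col[0]+col[mn])/2)/(col[k-1]-col[k]); p=pt(s,c,221+k-1+t,18); out.append((c,round(p[0]-.0989*p[1],1)))
print(*out)
# joint line seam: darkest column between
for r in (205,212,218): print(r,a[r,316:332].mean(1).round().astype(int).tolist())
E
```

```text
time_s: 22.95
tcp_pos: [485.5, -184.4, 7.8]
eef_rot: [-0.0, 0.06, 0.998, -0.0]
wrist_force: [-4.2, 1.2, 8.4]
width: 0.432
grasp_force: 23.7
[(np.float64(604.1), np.float64(-66.1), np.int32(14)), (np.float64(565.0), np.float64(36.4), np.int32(20)), (np.float64(561.7), np.float64(50.6), np.int32(13)), (np.float64(563.7), np.float64(-54.5), np.int32(11)), (np.float64(543.8), np.float64(44.1), np.int32(37))] [ -82.2 -163.7]
(313, np.float64(579.0)) (314, np.float64(579.8)) (315, np.float64(591.6)) (316, np.float64(589.8)) (317, np.float64(579.4)) (318, np.float64(578.7)) (319, np.float64(578.6)) (320, np.float64(578.6)) (321, np.float64(588.8)) (322, np.float64(588.8)) (323, np.float64(588.3)) (324, np.float64(578.2)) (325, np.float64(577.5)) (326, np.float64(577.7)) (327, np.float64(577.9)) (328, np.float64(578.3)) (329, np.float64(578.5)) (330, np.float64(578.5)) (331, np.float64(576.7)) (332, np.float64(576.6)) (333, np.float64(576.7)) (334, np.float64(577.0)) (335, np.float64(577.2)) (336, np.float64(577.2)) (337, np.float64(578.2)) (338, np.float64(580.5)) (339, np.float64(583.7))
205 [219, 231, 231, 231, 231, 227, 225, 228, 231, 235, 236, 212, 227, 230, 232, 232]
212 [232, 232, 232, 228, 224, 224, 228, 231, 236, 237, 207, 226, 232, 232, 227, 224]
218 [236, 233, 228, 224, 226, 227, 231, 235, 236, 213, 227, 233, 231, 229, 224, 226]
```

The squeeze is stalled and steady at 24 N with the trigger short of its stop. The pad is compressed about 5 mm (roughly 30 N), the joint is closed and the ends are flush to about 1 mm. I'm handing it in.

```bash
python3 -c "
from station import *
print(job_done())"
```

```text
the job is handed in; nothing more can be done
None
```

I handed the job in with the fingers still squeezing trigger and grip: the joint is closed, the ends are flush to about 1 mm, and the jaw bears on the board at roughly 30 N (estimated from camera readings and the steady 24 N squeeze), at 23 s of the 61 s allowed.

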